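# Gauge the pitch of a threaded rod with comb leaves

### The job

Find out which of the three thread-gauge leaves in the wooden rack fits the threaded rod in the stand nearest the robot by meshing them with the thread through the guide above it, near the middle, never pressing harder than about 20 N. Press the one that fits gently but firmly home for a moment, teeth fully seated, then let go and leave it standing there in the thread, with the other two leaves hanging in the rack and everything else on the bench left where it is.

Things in the scene. Friction and masses are not known exactly. Their poses are not given: they have to be found in the camera images.
- stand_p: Steel stand (base 170 x 64 mm) with a horizontal threaded rod along its x. Origin: centre of the base's underside, on the table. Rod axis 50 mm, thread crests 72 mm above it (thread 44 mm across, at least 44 mm either way from the middle). Of three look-alike stands, gauge only the rod in the one nearest the robot (x under 0.63 m); the other two stay farther back (x over 0.68 m).
- stand_q: Stand like stand_p; same sizes and origin. The rods' pitches are 8, 10 and 12.5 mm, one each; which rod has which is not told, nor where its crests lie: each rod is clamped tight, shifted by up to 7 mm along its axis. Groove depth 0.45 of the pitch, crest flat 0.2, root flat 0.3 of it, flanks 29 degrees from square to the axis. With the right leaf home, its origin is level with the crests (72 mm).
- stand_r: Stand like stand_p; same sizes, origin and thread. On each stand two guide rails along x, 13 mm apart (6.5 mm either side of the rod's axis), 88 to 104 mm high with flared tops, hold a leaf's blade upright over the thread. Off the grooves, or anywhere with a wrong leaf, the teeth ride on the crests and the leaf stands a tooth's height higher than home.
- leaf_a: Thread-gauge leaf (coarsest) hanging in a rack slot: upright steel blade 52 mm long (x), 7 thick (y), 40 tall; 4 teeth of 12.5 mm pitch, 5.0 mm tall, pointing down, centred on its lower edge; on top a collar 36 x 32 x 4 mm resting on the rack and a black grip bar 36 mm (x) by 12 mm (y), 44 to 74 mm above the origin. Origin: middle of the blade's lower edge, at the teeth's bases. About 0.11 kg.
- leaf_b: Thread-gauge leaf (finest) hanging in a rack slot: upright steel blade 52 mm long (x), 7 thick (y), 40 tall; 6 teeth of 8 mm pitch, 3.0 mm tall, pointing down, centred on its lower edge; on top a collar 36 x 32 x 4 mm resting on the rack and a black grip bar 36 mm (x) by 12 mm (y), 44 to 74 mm above the origin. Origin: middle of the blade's lower edge, at the teeth's bases. About 0.11 kg.
- leaf_c: Thread-gauge leaf (middle) hanging in a rack slot: upright steel blade 52 mm long (x), 7 thick (y), 40 tall; 5 teeth of 10 mm pitch, 3.9 mm tall, pointing down, centred on its lower edge; on top a collar 36 x 32 x 4 mm resting on the rack and a black grip bar 36 mm (x) by 12 mm (y), 44 to 74 mm above the origin. Origin: middle of the blade's lower edge, at the teeth's bases. About 0.11 kg.
- rack: The leaf rack: wooden block 90 mm (x) by 184 mm (y), 55 mm tall, with three slots, at y = -66, 0 and 66 mm, 62 mm long (along x), 13 mm wide, open at the top, 50 mm deep. Origin: centre of its underside, on the table. A leaf hangs along the block's x with its collar on the block's top; its origin is then 15 mm above the block's.
- paint_pot: Bystander: small amber glass paint jar, 38 mm wide, 46 mm tall; leave it where it is. Origin at its underside or middle.
- spanner: Bystander: steel spanner lying flat; leave it where it is. Origin at its underside or middle.
- brush: Bystander: paint brush lying flat; leave it where it is. Origin at its underside or middle.
- dropper: Bystander: orange dropper bottle, 32 mm wide, 100 mm tall; leave it where it is. Origin at its underside or middle.
- mixing_cup: Bystander: white plastic cup, 76 mm wide, 75 mm tall; leave it where it is. Origin at its underside or middle.
- tape_roll: Bystander: roll of yellow tape lying flat, 84 mm wide, 22 mm tall; leave it where it is. Origin at its underside or middle.
- steel_weight: Bystander: turned steel weight, 48 mm wide, 52 mm tall; leave it where it is. Origin at its underside or middle.

How it is judged (in metres and radians):
On the way:
1. a leaf is pressed fully home in the thread of the rod nearest the robot: upright, edge within 1.8 mm of the crests, within 35 mm of the middle, with over 2.5 N, for 0.3 s ((((world x of stand_p below 0.63 m and z of leaf_a in the frame of stand_p between 0.068 and 0.0738 m and y of leaf_a in the frame of stand_p between -0.007 and 0.007 m and x of leaf_a in the frame of stand_p between -0.035 and 0.035 m and angle between leaf_a's own z axis and vertical below 0.15 rad) and contact force between leaf_a and stand_p above 2.5 N) or ((world x of stand_p below 0.63 m and z of leaf_b in the frame of stand_p between 0.068 and 0.0738 m and y of leaf_b in the frame of stand_p between -0.007 and 0.007 m and x of leaf_b in the frame of stand_p between -0.035 and 0.035 m and angle between leaf_b's own z axis and vertical below 0.15 rad) and contact force between leaf_b and stand_p above 2.5 N) or ((world x of stand_p below 0.63 m and z of leaf_c in the frame of stand_p between 0.068 and 0.0738 m and y of leaf_c in the frame of stand_p between -0.007 and 0.007 m and x of leaf_c in the frame of stand_p between -0.035 and 0.035 m and angle between leaf_c's own z axis and vertical below 0.15 rad) and contact force between leaf_c and stand_p above 2.5 N) or ((world x of stand_q below 0.63 m and z of leaf_a in the frame of stand_q between 0.068 and 0.0738 m and y of leaf_a in the frame of stand_q between -0.007 and 0.007 m and x of leaf_a in the frame of stand_q between -0.035 and 0.035 m and angle between leaf_a's own z axis and vertical below 0.15 rad) and contact force between leaf_a and stand_q above 2.5 N) or ((world x of stand_q below 0.63 m and z of leaf_b in the frame of stand_q between 0.068 and 0.0738 m and y of leaf_b in the frame of stand_q between -0.007 and 0.007 m and x of leaf_b in the frame of stand_q between -0.035 and 0.035 m and angle between leaf_b's own z axis and vertical below 0.15 rad) and contact force between leaf_b and stand_q above 2.5 N) or ((world x of stand_q below 0.63 m and z of leaf_c in the frame of stand_q between 0.068 and 0.0738 m and y of leaf_c in the frame of stand_q between -0.007 and 0.007 m and x of leaf_c in the frame of stand_q between -0.035 and 0.035 m and angle between leaf_c's own z axis and vertical below 0.15 rad) and contact force between leaf_c and stand_q above 2.5 N) or ((world x of stand_r below 0.63 m and z of leaf_a in the frame of stand_r between 0.068 and 0.0738 m and y of leaf_a in the frame of stand_r between -0.007 and 0.007 m and x of leaf_a in the frame of stand_r between -0.035 and 0.035 m and angle between leaf_a's own z axis and vertical below 0.15 rad) and contact force between leaf_a and stand_r above 2.5 N) or ((world x of stand_r below 0.63 m and z of leaf_b in the frame of stand_r between 0.068 and 0.0738 m and y of leaf_b in the frame of stand_r between -0.007 and 0.007 m and x of leaf_b in the frame of stand_r between -0.035 and 0.035 m and angle between leaf_b's own z axis and vertical below 0.15 rad) and contact force between leaf_b and stand_r above 2.5 N) or ((world x of stand_r below 0.63 m and z of leaf_c in the frame of stand_r between 0.068 and 0.0738 m and y of leaf_c in the frame of stand_r between -0.007 and 0.007 m and x of leaf_c in the frame of stand_r between -0.035 and 0.035 m and angle between leaf_c's own z axis and vertical below 0.15 rad) and contact force between leaf_c and stand_r above 2.5 N))), for 0.3 s.
At the end, for the whole second after the job is handed in: The leaf that fits stands in the guide of the stand nearest the robot, teeth still fully in the thread (edge within 1.8 mm of the crests, leaning under 0.26 rad, within 35 mm of the middle); the other two hang in rack slots, in any order, collars on the block (within 3 mm); all at rest ((((world x of stand_p below 0.63 m and z of leaf_a in the frame of stand_p between 0.068 and 0.0738 m and y of leaf_a in the frame of stand_p between -0.007 and 0.007 m and x of leaf_a in the frame of stand_p between -0.035 and 0.035 m and angle between leaf_a's own z axis and vertical below 0.26 rad) and linear speed of leaf_a below 0.02 m/s and (z of leaf_b in the frame of rack between 0.012 and 0.018 m and x of leaf_b in the frame of rack between -0.01 and 0.01 m and y of leaf_b in the frame of rack between -0.076 and 0.076 m and angle between leaf_b's own z axis and vertical below 0.1 rad and linear speed of leaf_b below 0.02 m/s) and (z of leaf_c in the frame of rack between 0.012 and 0.018 m and x of leaf_c in the frame of rack between -0.01 and 0.01 m and y of leaf_c in the frame of rack between -0.076 and 0.076 m and angle between leaf_c's own z axis and vertical below 0.1 rad and linear speed of leaf_c below 0.02 m/s)) or ((world x of stand_p below 0.63 m and z of leaf_b in the frame of stand_p between 0.068 and 0.0738 m and y of leaf_b in the frame of stand_p between -0.007 and 0.007 m and x of leaf_b in the frame of stand_p between -0.035 and 0.035 m and angle between leaf_b's own z axis and vertical below 0.26 rad) and linear speed of leaf_b below 0.02 m/s and (z of leaf_a in the frame of rack between 0.012 and 0.018 m and x of leaf_a in the frame of rack between -0.01 and 0.01 m and y of leaf_a in the frame of rack between -0.076 and 0.076 m and angle between leaf_a's own z axis and vertical below 0.1 rad and linear speed of leaf_a below 0.02 m/s) and (z of leaf_c in the frame of rack between 0.012 and 0.018 m and x of leaf_c in the frame of rack between -0.01 and 0.01 m and y of leaf_c in the frame of rack between -0.076 and 0.076 m and angle between leaf_c's own z axis and vertical below 0.1 rad and linear speed of leaf_c below 0.02 m/s)) or ((world x of stand_p below 0.63 m and z of leaf_c in the frame of stand_p between 0.068 and 0.0738 m and y of leaf_c in the frame of stand_p between -0.007 and 0.007 m and x of leaf_c in the frame of stand_p between -0.035 and 0.035 m and angle between leaf_c's own z axis and vertical below 0.26 rad) and linear speed of leaf_c below 0.02 m/s and (z of leaf_a in the frame of rack between 0.012 and 0.018 m and x of leaf_a in the frame of rack between -0.01 and 0.01 m and y of leaf_a in the frame of rack between -0.076 and 0.076 m and angle between leaf_a's own z axis and vertical below 0.1 rad and linear speed of leaf_a below 0.02 m/s) and (z of leaf_b in the frame of rack between 0.012 and 0.018 m and x of leaf_b in the frame of rack between -0.01 and 0.01 m and y of leaf_b in the frame of rack between -0.076 and 0.076 m and angle between leaf_b's own z axis and vertical below 0.1 rad and linear speed of leaf_b below 0.02 m/s)) or ((world x of stand_q below 0.63 m and z of leaf_a in the frame of stand_q between 0.068 and 0.0738 m and y of leaf_a in the frame of stand_q between -0.007 and 0.007 m and x of leaf_a in the frame of stand_q between -0.035 and 0.035 m and angle between leaf_a's own z axis and vertical below 0.26 rad) and linear speed of leaf_a below 0.02 m/s and (z of leaf_b in the frame of rack between 0.012 and 0.018 m and x of leaf_b in the frame of rack between -0.01 and 0.01 m and y of leaf_b in the frame of rack between -0.076 and 0.076 m and angle between leaf_b's own z axis and vertical below 0.1 rad and linear speed of leaf_b below 0.02 m/s) and (z of leaf_c in the frame of rack between 0.012 and 0.018 m and x of leaf_c in the frame of rack between -0.01 and 0.01 m and y of leaf_c in the frame of rack between -0.076 and 0.076 m and angle between leaf_c's own z axis and vertical below 0.1 rad and linear speed of leaf_c below 0.02 m/s)) or ((world x of stand_q below 0.63 m and z of leaf_b in the frame of stand_q between 0.068 and 0.0738 m and y of leaf_b in the frame of stand_q between -0.007 and 0.007 m and x of leaf_b in the frame of stand_q between -0.035 and 0.035 m and angle between leaf_b's own z axis and vertical below 0.26 rad) and linear speed of leaf_b below 0.02 m/s and (z of leaf_a in the frame of rack between 0.012 and 0.018 m and x of leaf_a in the frame of rack between -0.01 and 0.01 m and y of leaf_a in the frame of rack between -0.076 and 0.076 m and angle between leaf_a's own z axis and vertical below 0.1 rad and linear speed of leaf_a below 0.02 m/s) and (z of leaf_c in the frame of rack between 0.012 and 0.018 m and x of leaf_c in the frame of rack between -0.01 and 0.01 m and y of leaf_c in the frame of rack between -0.076 and 0.076 m and angle between leaf_c's own z axis and vertical below 0.1 rad and linear speed of leaf_c below 0.02 m/s)) or ((world x of stand_q below 0.63 m and z of leaf_c in the frame of stand_q between 0.068 and 0.0738 m and y of leaf_c in the frame of stand_q between -0.007 and 0.007 m and x of leaf_c in the frame of stand_q between -0.035 and 0.035 m and angle between leaf_c's own z axis and vertical below 0.26 rad) and linear speed of leaf_c below 0.02 m/s and (z of leaf_a in the frame of rack between 0.012 and 0.018 m and x of leaf_a in the frame of rack between -0.01 and 0.01 m and y of leaf_a in the frame of rack between -0.076 and 0.076 m and angle between leaf_a's own z axis and vertical below 0.1 rad and linear speed of leaf_a below 0.02 m/s) and (z of leaf_b in the frame of rack between 0.012 and 0.018 m and x of leaf_b in the frame of rack between -0.01 and 0.01 m and y of leaf_b in the frame of rack between -0.076 and 0.076 m and angle between leaf_b's own z axis and vertical below 0.1 rad and linear speed of leaf_b below 0.02 m/s)) or ((world x of stand_r below 0.63 m and z of leaf_a in the frame of stand_r between 0.068 and 0.0738 m and y of leaf_a in the frame of stand_r between -0.007 and 0.007 m and x of leaf_a in the frame of stand_r between -0.035 and 0.035 m and angle between leaf_a's own z axis and vertical below 0.26 rad) and linear speed of leaf_a below 0.02 m/s and (z of leaf_b in the frame of rack between 0.012 and 0.018 m and x of leaf_b in the frame of rack between -0.01 and 0.01 m and y of leaf_b in the frame of rack between -0.076 and 0.076 m and angle between leaf_b's own z axis and vertical below 0.1 rad and linear speed of leaf_b below 0.02 m/s) and (z of leaf_c in the frame of rack between 0.012 and 0.018 m and x of leaf_c in the frame of rack between -0.01 and 0.01 m and y of leaf_c in the frame of rack between -0.076 and 0.076 m and angle between leaf_c's own z axis and vertical below 0.1 rad and linear speed of leaf_c below 0.02 m/s)) or ((world x of stand_r below 0.63 m and z of leaf_b in the frame of stand_r between 0.068 and 0.0738 m and y of leaf_b in the frame of stand_r between -0.007 and 0.007 m and x of leaf_b in the frame of stand_r between -0.035 and 0.035 m and angle between leaf_b's own z axis and vertical below 0.26 rad) and linear speed of leaf_b below 0.02 m/s and (z of leaf_a in the frame of rack between 0.012 and 0.018 m and x of leaf_a in the frame of rack between -0.01 and 0.01 m and y of leaf_a in the frame of rack between -0.076 and 0.076 m and angle between leaf_a's own z axis and vertical below 0.1 rad and linear speed of leaf_a below 0.02 m/s) and (z of leaf_c in the frame of rack between 0.012 and 0.018 m and x of leaf_c in the frame of rack between -0.01 and 0.01 m and y of leaf_c in the frame of rack between -0.076 and 0.076 m and angle between leaf_c's own z axis and vertical below 0.1 rad and linear speed of leaf_c below 0.02 m/s)) or ((world x of stand_r below 0.63 m and z of leaf_c in the frame of stand_r between 0.068 and 0.0738 m and y of leaf_c in the frame of stand_r between -0.007 and 0.007 m and x of leaf_c in the frame of stand_r between -0.035 and 0.035 m and angle between leaf_c's own z axis and vertical below 0.26 rad) and linear speed of leaf_c below 0.02 m/s and (z of leaf_a in the frame of rack between 0.012 and 0.018 m and x of leaf_a in the frame of rack between -0.01 and 0.01 m and y of leaf_a in the frame of rack between -0.076 and 0.076 m and angle between leaf_a's own z axis and vertical below 0.1 rad and linear speed of leaf_a below 0.02 m/s) and (z of leaf_b in the frame of rack between 0.012 and 0.018 m and x of leaf_b in the frame of rack between -0.01 and 0.01 m and y of leaf_b in the frame of rack between -0.076 and 0.076 m and angle between leaf_b's own z axis and vertical below 0.1 rad and linear speed of leaf_b below 0.02 m/s)))); the robot touches nothing.
It fails at once if a leaf is forced: the contact forces between a leaf and a rod (over all its teeth) pass 60 N (contact force between any of leaf_a, leaf_b, leaf_c and stand_p above 60 N or contact force between any of leaf_a, leaf_b, leaf_c and stand_q above 60 N or contact force between any of leaf_a, leaf_b, leaf_c and stand_r above 60 N).
It fails at once if a bystander is moved by more than 30 mm (distance of any of paint_pot, spanner, brush, dropper, mixing_cup, tape_roll, steel_weight from where it was at the start of the episode above 0.03 m).
It also fails if it takes over 72 s, if anything falls off the work surface, if the arm or the gripper's body presses on something with over 40 N, if the wrist force passes 120 N, or if a joint passes its speed limit or range.

### The arm

A 6-joint arm with a two-finger parallel gripper is mounted at the origin on the work surface. World frame = base frame: x ahead of the robot, y to its left, z up, the work surface at z = 0. Lengths are in mm, angles in rad, forces in N, time in s.
With the tool pointing down it reaches from about 325 to 875 mm from the base axis. Payload 4.4 kg.
Tool frame: the origin (TCP) lies on the centre line of the jaws, within the pads' length; the fingertips stand ahead of it and the grasp point (between the pads) lies 6 mm ahead of it (ctrl.tcp_to_tips is the z of the fingertips in the tool frame, in mm); z points along the fingers, y is the line along which they close (so a half turn about z gives the same grasp; the last joint's range is limited). The gripper opens to 85 mm and grips with 20 to 120 N. Pads are 22 mm wide; open, the fingers measure 114 mm over their backs; the gripper's body (76 mm by 85 mm) begins 54 mm behind the grasp point. The pads swing forward as they close: fully open they stand 13 mm farther back than shut.
Start: joints at [-1.419, 0.207, 1.542, -0, 1.393, -0.15], TCP at [171.449, -548.847, 236.182] pointing down, gripper open.
Joint ranges: [-2.73, 2.73], [-0.86, 2.22], [0.23, 2.46], [-1.11, 4.25], [0.08, 2.63], [-2.82, 2.82]. Speed limits (rad/s): [2.79, 2.79, 3.14, 3.14, 3.14, 3.14].

### API

Orientations are given as a 3x3 rotation matrix whose columns are the frame's x, y, z axes.
In Python, from plant import ctrl, sensors, optics gives the robot as it stands. Calls block until the motion is done:
- ctrl.move_ptp(position, orientation): joint-space move of the TCP to a pose.
- ctrl.move_l(position, rot=None, vel=150, threshold=None): straight line of the TCP; rot=None keeps the orientation; vel is the mean speed in mm/s. With threshold (N) it stops when the force on the tool has changed by that much, and returns True; else False.
- ctrl.set_joints(angles): joint-space move.
- ctrl.gripper_to(opening, force=None): finger opening in mm; force is the grip in N (None keeps the last); returns when the fingers have stopped.
- ctrl.hold(seconds).
- ctrl.solve_ik(position, orientation): joint angles nearest the present ones, or None.
- sensors.read_state(): the state.
- optics.grab_frame(name): name is "scene" or "top" or "wrist"; returns (picture, depth): 400x640x3 uint8, red, green, blue; 400x640 float32, mm along the optical axis (not along the pixel's ray), 0 where there is no reading.
- optics.camera_params(name): a dict with "mtx" (3x3 intrinsics, pixels), "R" (3x3) and "t" (3): a world point X has camera coordinates R X + t; the wrist camera has in their place "T_tool_cam" (4x4, takes a point from camera to tool coordinates, whose origin is the TCP and whose axes are the flange's). Camera axes: x right, y down, z forward; pixel columns grow to the right and rows downward; lengths in mm; the calibration is good to about 2 mm. The wrist camera is an equidistant fisheye: a pixel r from the principal point sees the ray r / f radians off the axis. A picture is of the moment at which its call begins: read the wrist's pose just before it. camera_params takes no time and is no camera call.
A pose or a line that the arm cannot do raises ctrl.MotionError and nothing moves.
- ctrl.finish_job(): hands the job in; it is judged then, once.
The state is a dict: "t": time; "q": joint angles; "qvel": joint speeds; "tau": joint torques, N m; "eef_pos": TCP position; "eef_rot": TCP orientation; "force": force on the tool from outside, world axes, zero at the start; "wrist_torque": the same for the moment, N m; "grip_width": finger opening in mm; "grasp_force": force on a finger pad.
Only numpy, scipy, OpenCV 4.12 (cv2) and the standard library are available. Lean on these libraries where they do the work, as an engineer would, in place of code of your own. Each camera call takes 0.05 s, during which the arm holds its last target. There are 200 camera calls.

## Working session

There is one attempt and no reset: what is moved stays moved. The work goes in short steps, each a Python script; the robot and the scene stay as the last script left them, time stands still between calls to the robot, and variables do not carry over. Pictures are saved under pics/ and viewed, at most 10 in all, crops included, and the job is handed in when it is done.

```bash
mkdir -p pics; ls; python3 - <<'E'
from plant import ctrl,sensors,optics
import cv2,numpy as np
for n in ("scene","top"):
    p,d=optics.grab_frame(n); cv2.imwrite(f"pics/{n}0.png",p[:,:,::-1]); np.savez(f"{n}0.npz",p=p,d=d)
    print(n,optics.camera_params(n))
print(optics.camera_params("wrist"),ctrl.tcp_to_tips,sensors.read_state())
E
```

```text
pics
scene {'mtx': array([[374.20572115,   0.        , 320.65488748],
       [  0.        , 374.20572115, 194.48600412],
       [  0.        ,   0.        ,   1.        ]]), 'R': array([[-0.64874909,  0.76099882, -0.00232557],
       [ 0.58552952,  0.49720545, -0.64026707],
       [-0.4860862 , -0.41673436, -0.76814886]]), 't': array([ 362.68272122, -270.67003515, 1466.76024145])}
top {'mtx': array([[365.17716608,   0.        , 321.5943757 ],
       [  0.        , 365.17716608, 199.78303819],
       [  0.        ,   0.        ,   1.        ]]), 'R': array([[ 0.01851467, -0.99948958,  0.02603447],
       [-0.99728837, -0.02031633, -0.07073297],
       [ 0.07122579, -0.02465428, -0.99715548]]), 't': array([ -38.56758235,  533.69710248, 1264.74872943])}
{'mtx': array([[309.70691629,   0.        , 315.35226032],
       [  0.        , 309.70691629, 199.1759277 ],
       [  0.        ,   0.        ,   1.        ]]), 'T_tool_cam': array([[ 3.91212717e-04, -9.58582673e-01, -2.84814162e-01,
         7.33878143e+01],
       [ 9.99998760e-01, -5.95471590e-05,  1.57398461e-03,
         3.5029572
[... 277 characters left out ...]
       1.39350530e+00, -1.50488984e-01]), 'qvel': array([-0.0018954 , -0.00180291, -0.00190738, -0.00155813, -0.00078625,
       -0.00055724]), 'tau': array([-7.22240275e-04, -3.84091938e+01, -2.92548895e+01, -1.82752856e-04,
        4.85921890e-03,  5.00077377e-06]), 'eef_pos': array([ 171.34351338, -548.16578245,  235.13114433]), 'eef_rot': array([[ 9.54509478e-01,  2.98180406e-01, -3.19043749e-04],
       [ 2.98180417e-01, -9.54507316e-01,  2.05509829e-03],
       [ 3.08260449e-04, -2.05674340e-03, -9.99997837e-01]]), 'force': array([ 0.80883322, -0.07992361, -0.82957401]), 'wrist_torque': array([-0.04791846,  0.00515096, -0.00496209]), 'grasp_force': 0.0, 'grip_width': 85.57985759753427}
```

View pics/top0.png

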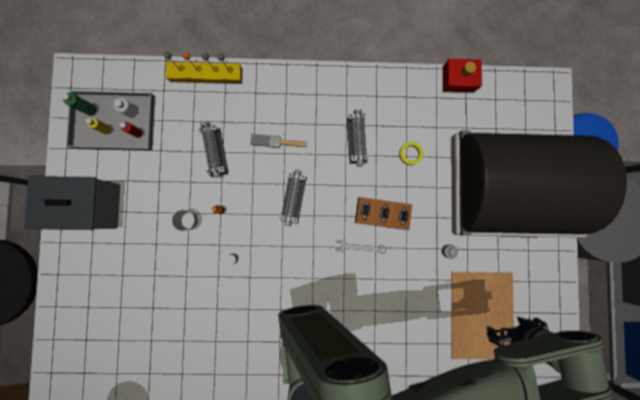

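View pics/scene0.png

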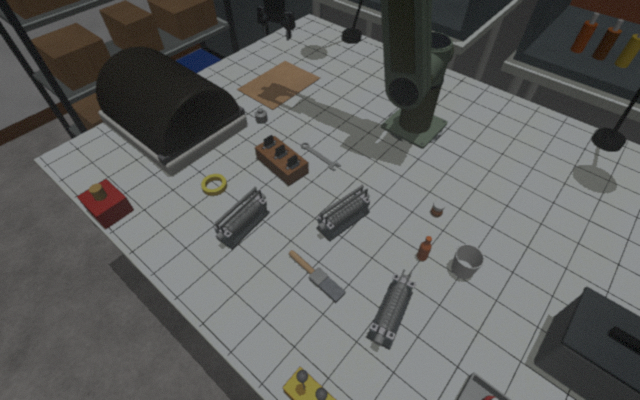

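The near stand is at about (294,197) in the top view, running from (299,172) to (288,224). The rack is at about (383,213), with leaf grips at (365,210), (384,213) and (403,216). I'll get rough positions from these, then take wrist views close up.

```bash
cat > h.py <<'E'
from plant import ctrl,sensors,optics
import numpy as np,cv2
def ray(name,px,st=None):
    c=optics.camera_params(name);K=c["mtx"]
    u=(px[0]-K[0,2])/K[0,0];v=(px[1]-K[1,2])/K[1,1]
    if name!="wrist":
        R=c["R"];return -R.T@c["t"],R.T@np.array([u,v,1])
    r=np.hypot(u,v);d=np.array([np.sin(r)*u/max(r,1e-9),np.sin(r)*v/max(r,1e-9),np.cos(r)])
    T=c["T_tool_cam"];R=st["eef_rot"]
    return st["eef_pos"]+R@T[:3,3],R@T[:3,:3]@d
def onplane(name,px,z,st=None):
    o,d=ray(name,px,st);return o+d*(z-o[2])/d[2]
def proj(P,st):
    c=optics.camera_params("wrist");T=c["T_tool_cam"];K=c["mtx"]
    p=T[:3,:3].T@(st["eef_rot"].T@(np.asarray(P)-st["eef_pos"])-T[:3,3])
    th=np.arctan2(np.hypot(p[0],p[1]),p[2]);ph=np.arctan2(p[1],p[0])
    return np.array([K[0,2]+K[0,0]*th*np.cos(ph),K[1,2]+K[0,0]*th*np.sin(ph)])
def rot(yaw): # tool x along yaw, pointing down
    c,s=np.cos(yaw),np.sin(yaw);return np.array([[c,s,0],[s,-c,0],[0,0,-1.]])
def shot(n):
    st=sensors.read_state();p,d=optics.grab_frame("wrist")
    cv2.imwrite(f"pics/{n}.png",p[:,:,::-1]);np.savez(n+".npz",p=p,d=d,pos=st["eef_pos"],rot=st["eef_rot"]);return st,p,d
E
cat > a.py <<'E'
from h import *
a=onplane("top",(299,172),80);b=onplane("top",(288.5,224),80);print("stand",(a+b)/2,np.linalg.norm(a-b),np.degrees(np.arctan2(*(a-b)[1::-1])))
L=[onplane("top",p,130-0) for p in ((365,210),(384,213),(403,216))]
L=[onplane("top",p,89) for p in ((365,210),(384,213),(403,216))];print(L,np.linalg.norm(L[0]-L[2]))
sy=np.arctan2(*(a-b)[1::-1]); dy=(L[0]-L[2]);ry=np.arctan2(-dy[0],dy[1]);print("yaws",sy,ry)
S=(a+b)/2
E
python3 - <<'E'
exec(open('a.py').read())
# rack view, tool pointed so that camera centred: camera 73mm ahead
R=rot(ry);P=L[1]-R[:,0]*15;P[2]=230
ctrl.move_ptp(P,R);ctrl.hold(.2);st,_,_=shot("w_rack")
R=rot(sy);P=S-R[:,0]*25;P[2]=190
ctrl.move_ptp(P,R);ctrl.hold(.2);st,_,_=shot("w_stand");print(st["t"],st["eef_pos"])
print(proj([S[0],S[1],72],st))
E
```

```text
stand [534.57215441  66.48284246  80.        ] 177.79488925416527 -10.003518140294839
[array([ 498.22596864, -171.61625949,   89.        ]), array([ 489.47297882, -235.22557126,   89.        ]), array([ 480.70637355, -298.93382856,   89.        ])] 128.5173124787306
yaws -0.17459432833112498 -0.13674668289612468
3.3333 [510.38934365  69.61025356 190.2680165 ]
[313.64038932 168.51593314]
```

View pics/w_rack.png

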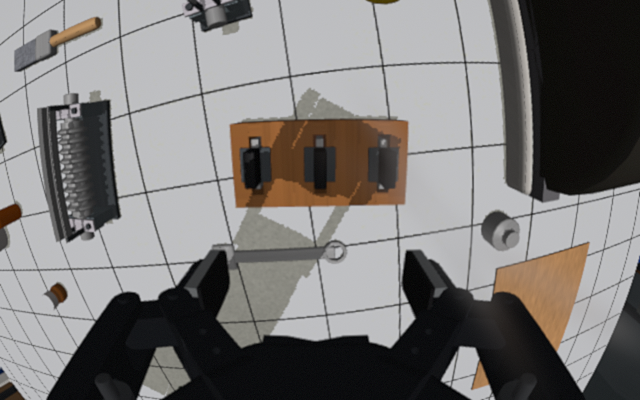

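View pics/w_stand.png

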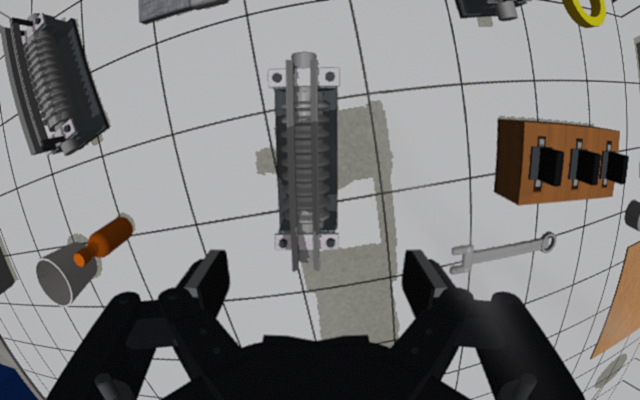

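The rack view shows the wooden block spanning (231,120)–(407,207), with grips at (256,165), (320,163) and (385,163). In the stand view the rails run from about (292,60) to (297,268), and the thread is visible between them. Next I'll rectify metrically for precise numbers.

```bash
cat > rect.py <<'E'
exec(open('a.py').read())
def load(n):
    f=np.load(n+".npz");return dict(eef_pos=f["pos"],eef_rot=f["rot"]),f["p"]
def rectify(st,p,C,yaw,z,lx,ly,s): # rows: along yaw (up=+x), cols: -y
    e=np.array([np.cos(yaw),np.sin(yaw)]);n=np.array([-e[1],e[0]])
    u=np.arange(lx/2,-lx/2,-1/s);v=np.arange(ly/2,-ly/2,-1/s)
    M=np.array([[proj([*(C[:2]+a*e+b*n),z],st) for b in v] for a in u],np.float32)
    return cv2.remap(p,M[...,0],M[...,1],cv2.INTER_CUBIC)
E
python3 - <<'E'
from rect import *
st,p=load("w_rack")
hsv=cv2.cvtColor(p,cv2.COLOR_RGB2HSV)
m=((hsv[...,0]<18)&(hsv[...,1]>110)&(hsv[...,2]>40)).astype(np.uint8);m[:100]=0;m[230:]=0;m[:,:200]=0;m[:,440:]=0
m=cv2.morphologyEx(m,cv2.MORPH_CLOSE,np.ones((5,5)))
c=max(cv2.findContours(m,0,2)[0],key=cv2.contourArea)[:,0]
W=np.array([onplane("wrist",q,55,st)[:2] for q in c],np.float32)
print("rack",cv2.minAreaRect(W))
mg=(p.max(2)<28).astype(np.uint8);mg[:140]=0;mg[190:]=0;mg[:,:235]=0;mg[:,405:]=0
n,_,s,cen=cv2.connectedComponentsWithStats(mg)
for i in range(1,n):
    if s[i,4]>80: print(s[i],cen[i],onplane("wrist",cen[i],89,st))
st,p=load("w_stand")
a=rectify(st,p,S,sy,72,120,60,4);b=rectify(st,p,S,sy,104,200,60,2.4)
b=b[:480];a=a[:480]
cv2.imwrite("pics/rect1.png",np.hstack([cv2.resize(a,(240,480)),b,cv2.resize(rectify(*load("w_rack"),L[1],ry,89,120,180,2),(360,240+240))])[:,:,::-1])
E
```

```text
stand [534.57215441  66.48284246  80.        ] 177.79488925416527 -10.003518140294839
[array([ 498.22596864, -171.61625949,   89.        ]), array([ 489.47297882, -235.22557126,   89.        ]), array([ 480.70637355, -298.93382856,   89.        ])] 128.5173124787306
yaws -0.17459432833112498 -0.13674668289612468
rack ((492.0067138671875, -240.77503967285156), (183.02317810058594, 90.68507385253906), 83.01655578613281)
[244 148  17  41 533] [252.51031895 168.87804878] [ 502.10173397 -179.17541315   89.        ]
[314 148  13  41 496] [319.77419355 167.94153226] [ 493.98409657 -241.15203297   89.        ]Traceback (most recent call last):
  File "<stdin>", line 14, in <module>
  File "rect.py", line 7, in rectify
    M=np.array([[proj([*(C[:2]+a*e+b*n),z],st) for b in v] for a in u],np.float32)
                 ~~~~^^^^^^^^^^^^^^^^^^^^^^^^^
  File "h.py", line 14, in proj
    c=optics.camera_params("wrist");T=c["T_tool_cam"];K=c["mtx"]
ValueError: time passes only in moves, steps and waits
```

```bash
sed -i 's/^def ray/CP={n:optics.camera_params(n) for n in ("scene","top","wrist")}\ndef ray/; s/c=optics.camera_params(name)/c=CP[name]/; s/c=optics.camera_params("wrist")/c=CP["wrist"]/' h.py; python3 - <<'E'
from rect import *
st,p=load("w_stand")
a=rectify(st,p,S,sy,72,120,60,4);b=rectify(st,p,S,sy,104,200,60,2.4)
cv2.imwrite("pics/rect1.png",np.hstack([a,cv2.resize(b,(288,480)),])[:,:,::-1])
E
```

```text
stand [534.57215441  66.48284246  80.        ] 177.79488925416527 -10.003518140294839
[array([ 498.22596864, -171.61625949,   89.        ]), array([ 489.47297882, -235.22557126,   89.        ]), array([ 480.70637355, -298.93382856,   89.        ])] 128.5173124787306
yaws -0.17459432833112498 -0.13674668289612468
```

View pics/rect1.png

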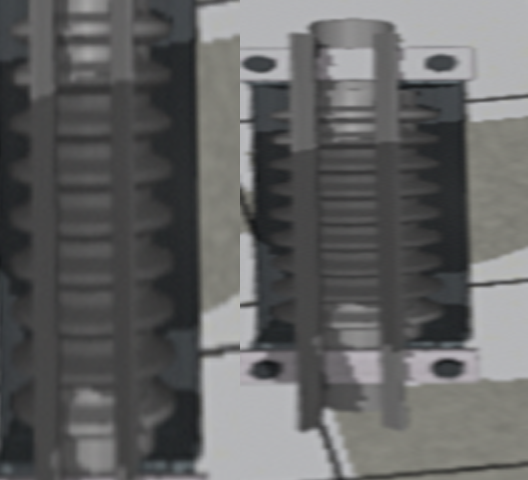

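The rectified view shows the rails (gap about 12.7 mm, matching 13) and thread crests roughly 12 mm apart. I'll fit pitch and phase from the crest silhouettes beside the rails, where only crests project at axis height.

```bash
cat > fit.py <<'E'
from rect import *
e=np.array([np.cos(sy),np.sin(sy)]);n=np.array([-e[1],e[0]])
SY=sy+0.0093; SC=S[:2]+3.6*e+8.0*n
E
python3 - <<'E'
from fit import *
print(SC,SY)
st,p=load("w_stand");cam=ray("wrist",(320,200),st)[0];print("cam",cam)
p=p.astype(np.float32).mean(2)
for z,y0,y1 in ((50,18.5,22),(50,-22,-18.5),(72,-5,5)):
    a=rectify(st,p,SC,SY,z,84,60,4)
    prof=a[:,int((30-y1)*4):int((30-y0)*4)].mean(1);x=np.arange(42,-42,-.25)
    hp=prof-cv2.GaussianBlur(prof.reshape(-1,1),(1,0),1,sigmaX=1,sigmaY=40).ravel() if 0 else prof-np.polyval(np.polyfit(x,prof,4),x)
    for P in (8,10,11,11.5,12,12.5,13):
        c=(hp*np.exp(-2j*np.pi*x/P)).mean();print(z,y0,P,round(abs(c),2),"max at x=",round(-np.angle(c)/2/np.pi*P*-1,2))
    print(prof[::8].astype(int))
E
```

```text
stand [534.57215441  66.48284246  80.        ] 177.79488925416527 -10.003518140294839
[array([ 498.22596864, -171.61625949,   89.        ]), array([ 489.47297882, -235.22557126,   89.        ]), array([ 480.70637355, -298.93382856,   89.        ])] 128.5173124787306
yaws -0.17459432833112498 -0.13674668289612468
[539.50709311  73.73586804] -0.16529432833112498
cam [582.64090212  56.72695753 328.88437505]
50 18.5 8 0.43 max at x= 2.72
50 18.5 10 1.47 max at x= 3.95
50 18.5 11 0.99 max at x= -0.36
50 18.5 11.5 2.3 max at x= 0.26
50 18.5 12 3.23 max at x= 0.92
50 18.5 12.5 3.83 max at x= 1.54
50 18.5 13 4.04 max at x= 2.06
[58 43 62 72 45 41 41 41 51 59 50 39 40 38 45 55 56 43 38 37 41 53 57 51
 37 37 39 50 54 55 44 37 41 54 54 58 61 60 63 54 53 56]
50 -22 8 0.7 max at x= 2.77
50 -22 10 0.89 max at x= 4.59
50 -22 11 0.37 max at x= 0.82
50 -22 11.5 2.08 max at x= 0.82
50 -22 12 3.58 max at x= 1.04
50 -22 12.5 4.37 max at x= 1.25
50 -22 13 4.33 max at x= 1.44
[39 41 57 57 42 40 40 41 51 60 49 42 42 42 51 60 60 44 43 42 47 56 61 52
 40 40 45 54 57 56 40 38 40 50 55 59 48 40 54 50 53 58]
72 -5 8 0.54 max at x= 1.2
72 -5 10 0.79 max at x= 0.89
72 -5 11 1.11 max at x= 5.5
72 -5 11.5 1.91 max at x= -5.18
72 -5 12 1.94 max at x= -5.02
72 -5 12.5 1.3 max at x= -4.65
72 -5 13 0.63 max at x= -2.95
[133  84 101  82  52  83  85  70  73  87  55  76  86  71  69  87  63  71
  86  73  68  82  74  66  85  74  68  77  79  63  84  76  68  71  83  61
  82  78  69  69  83  71]
```

The pitch is clearly 12.5, so the coarsest leaf should fit, with crests at x ≈ -1.4 mm from the stand centre (sign corrected). I'll start with the middle leaf; its riding height will show which leaf it is.

```bash
cat > g.py <<'E'
from h import *
RC=np.array([492.0,-240.8]);RY=-0.1219;re=np.array([np.cos(RY),np.sin(RY)]);rn=np.array([-re[1],re[0]])
SC=np.array([539.5,73.7]);SY=-0.1653;se=np.array([np.cos(SY),np.sin(SY)]);sn=np.array([-se[1],se[0]])
def S3(x,y,z):return np.r_[SC+x*se+y*sn,z]
def slot(k,z,dx=0):return np.r_[RC+66*k*rn+dx*re,z]
def stt(tag=""):
    s=sensors.read_state();d=np.r_[s["eef_pos"][:2]-SC,0];print(tag,round(s["t"],2),"pos",s["eef_pos"].round(1),"stand xy",(d[:2]@se).round(2),(d[:2]@sn).round(2),"F",s["force"].round(1),"w",round(s["grip_width"],1),"gf",round(s["grasp_force"],1));return s
E
python3 - <<'E'
from g import *
f=np.load("w_rack.npz");st=dict(eef_pos=f["pos"],eef_rot=f["rot"])
for c,r in ((254,189),(320,189)):
    q=onplane("wrist",(c,r),89,st)[:2]-RC;print("leaf centre in rack", q@re+18,q@rn)
ctrl.gripper_to(12);print("tips",ctrl.tcp_to_tips);ctrl.gripper_to(42)
print("tips",ctrl.tcp_to_tips)
R=rot(RY)
ctrl.move_ptp(slot(0,190),R);ctrl.move_l(slot(0,97),vel=120);s=stt("above")
shot("w_pre")
E
```

```text
leaf centre in rack 1.163765495826766 62.22099034027598
leaf centre in rack 0.02864719876395938 -0.07040048979942017
tips 25.0
tips 25.0
above 6.58 pos [ 492.7 -241.1   97.8] stand xy 5.67 -318.21 F [-0.6  0.5  0.6] w 41.5 gf 0.0
```

```bash
cat >> g.py <<'E'
def pick(k):
    ctrl.move_l(slot(k,90),vel=60);ctrl.gripper_to(6,force=50);s=stt("grip");off=s["eef_pos"][2]-15
    ctrl.move_l(slot(k,150),vel=100);ctrl.move_l(slot(k,205),vel=150);stt("up");return off
def test(off,x):
    ctrl.move_ptp(S3(x,0,off+122),rot(SY));ctrl.hold(.15);stt("over")
    ctrl.move_l(S3(x,0,off+80),vel=80,threshold=8);stt("in guide")
    h=ctrl.move_l(S3(x,0,off+69),vel=12,threshold=5);s=stt(f"hit {h}");print("leaf z",s["eef_pos"][2]-off);return s
E
python3 - <<'E'
from g import *
off=pick(0);print("off",off);open("off","w").write(str(off))
if sensors.read_state()["grip_width"]>9: test(off,-1.4)
E
```

```text
grip 7.28 pos [ 492.2 -240.8   90.3] stand xy 5.07 -318.01 F [-0.4  1.6  1.4] w 9.6 gf 48.9
up 8.55 pos [ 491.6 -240.6  204.3] stand xy 4.51 -317.87 F [-0.6 -0.5 -2.8] w 9.6 gf 48.8
off 75.30668679950705
over 9.91 pos [538.4  72.5 197.3] stand xy -0.92 -1.33 F [ 0.1 -0.6 -0.4] w 9.7 gf 48.8
in guide 10.58 pos [538.2  73.9 155.2] stand xy -1.3 0.02 F [-0.5 -0.1 -1.7] w 9.8 gf 48.8
hit True 11.16 pos [538.6  73.9 150. ] stand xy -0.91 0.08 F [ 0.1 -0.3  4.1] w 9.7 gf 49.5
leaf z 74.72056809441145
```

```bash
python3 - <<'E'
from g import *
off=float(open("off").read())
for x in (1.6,-4.4):
    ctrl.move_l(S3(x,0,off+79),vel=60);ctrl.hold(.1)
    h=ctrl.move_l(S3(x,0,off+70),vel=12,threshold=5);s=stt(f"hit {h}");print("leaf z",s["eef_pos"][2]-off)
E
```

```text
hit True 12.01 pos [541.1  73.5 149.8] stand xy 1.58 0.04 F [ 0.2 -0.1  4.4] w 9.6 gf 49.6
leaf z 74.44938997317203
hit True 12.86 pos [535.4  74.4 150. ] stand xy -4.13 0.0 F [-0.4 -0.4  4.2] w 9.9 gf 49.5
leaf z 74.6452540984142
```

The height stays at about 74.6 mm wherever it lands, so this is leaf_b riding on the crests. I'll put it back and try the leaf in slot +1.

```bash
cat >> g.py <<'E'
def putback(k,off):
    x=sensors.read_state()["eef_pos"];ctrl.move_l(np.r_[x[:2],off+122],vel=120)
    ctrl.move_ptp(slot(k,off+125),rot(RY));ctrl.hold(.15);stt("over slot")
    ctrl.move_l(slot(k,off+30),vel=120,threshold=8);s=stt("in slot")
    h=ctrl.move_l(slot(k,off+14.5),vel=30,threshold=4);s=stt(f"down {h}");print("leaf z",s["eef_pos"][2]-off)
    if abs(s["eef_pos"][2]-off-15)<2:
        ctrl.gripper_to(42);ctrl.move_l(slot(k,100),vel=80);ctrl.move_l(slot(k,125),vel=150);return True
E
python3 - <<'E'
from g import *
off=float(open("off").read())
if putback(0,off):
    ctrl.move_l(slot(1,125),vel=150);off=pick(1);print("off",off);open("off","w").write(str(off))
    if sensors.read_state()["grip_width"]>9: test(off,-2.5)
E
```

```text
over slot 14.78 pos [ 492.5 -239.4  200.2] stand xy 5.13 -316.59 F [-0.2 -0.4 -1.1] w 9.3 gf 48.8
in slot 15.72 pos [ 492.7 -241.2  106.1] stand xy 5.69 -318.34 F [-0.1  1.1 -1.2] w 9.7 gf 48.8
down True 16.23 pos [ 491.8 -240.5   90.2] stand xy 4.62 -317.74 F [0.1 1.  4.7] w 9.6 gf 49.5
leaf z 14.942929661448574
grip 18.94 pos [ 500.5 -175.3   90.7] stand xy 2.51 -252.07 F [0.7 1.4 2.7] w 9.3 gf 48.9
up 20.21 pos [ 499.6 -175.1  204.2] stand xy 1.56 -251.97 F [ 0.   0.9 -1.4] w 9.7 gf 48.8
off 75.66373010352709
over 21.35 pos [537.2  72.6 197.5] stand xy -2.09 -1.49 F [-0.2  0.3 -0.5] w 9.5 gf 48.8
in guide 22.02 pos [537.1  74.1 155.6] stand xy -2.42 0.03 F [ 1.  -0.3 -1.4] w 9.6 gf 48.8
hit True 22.72 pos [537.2  74.1 147.5] stand xy -2.34 0.04 F [-0.4  0.2  5.8] w 9.4 gf 49.5
leaf z 71.84400421059803
```

It dropped to 71.8 mm, which is home, so this is leaf_a. Next: press, hold, release and verify.

```bash
python3 - <<'E'
from g import *
off=float(open("off").read());s=sensors.read_state();p=s["eef_pos"]
for i in range(4):
    if s["force"][2]>8: break
    ctrl.move_l(S3(-2.4,0,p[2]-0.8*(i+1)),vel=6,threshold=5);s=stt("press")
for _ in range(3): ctrl.hold(.25);s=stt("hold")
print("leaf z",s["eef_pos"][2]-off)
ctrl.gripper_to(42);s=stt("open")
q=s["eef_pos"];ctrl.move_l(np.r_[q[:2],q[2]+30],vel=60);ctrl.move_l(np.r_[q[:2],q[2]+70],vel=150)
ctrl.move_l(S3(-30,0,q[2]+70),vel=150);ctrl.hold(.3)
shot("w_end");p,d=optics.grab_frame("scene");c=p[110:260,210:410]
w=cv2.imread("pics/w_end.png");cv2.imwrite("pics/end.png",np.vstack([w[:300],cv2.resize(c[:,:,::-1],(400,300)) if 0 else cv2.copyMakeBorder(cv2.resize(c[:,:,::-1],(400,300)),0,0,0,240,0)]))
E
```

```text
press 23.04 pos [537.5  74.1 147.5] stand xy -2.02 0.1 F [-0.3  0.   6.2] w 9.8 gf 49.8
press 23.25 pos [537.6  74.2 147.5] stand xy -1.95 0.17 F [-1.8  0.6  4.3] w 9.8 gf 49.5
press 23.52 pos [537.6  74.2 147.6] stand xy -1.99 0.2 F [-2.4 -0.4  3.8] w 9.4 gf 49.5
press 23.81 pos [537.6  74.2 147.6] stand xy -1.99 0.22 F [-1.9  0.1  5. ] w 9.6 gf 49.5
hold 24.06 pos [537.5  74.2 147.5] stand xy -2.03 0.2 F [-1.   0.3  4.8] w 9.5 gf 49.5
hold 24.31 pos [537.6  74.2 147.6] stand xy -1.99 0.2 F [-1.5 -0.3  4.2] w 9.3 gf 49.6
hold 24.56 pos [537.6  74.3 147.5] stand xy -1.97 0.23 F [-1.4 -0.2  4.7] w 9.6 gf 49.6
leaf z 71.8856714342356
open 24.98 pos [537.3  74.3 147. ] stand xy -2.29 0.19 F [ 0.2  0.7 -0.4] w 41.8 gf 0.0
```

View pics/end.png

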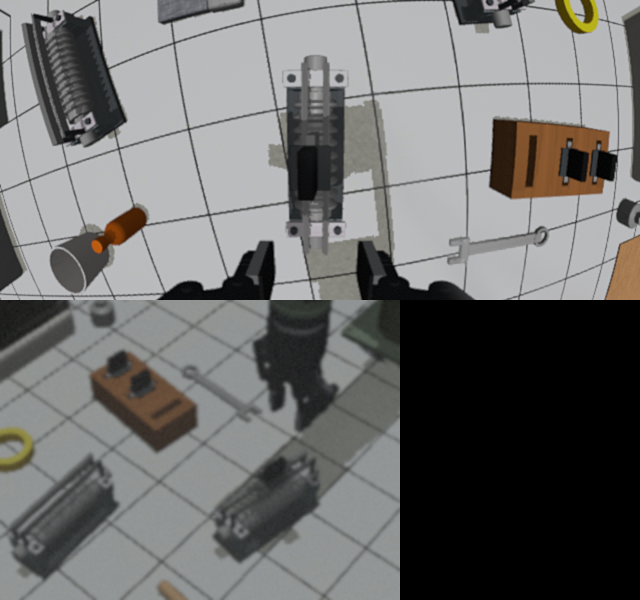

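The view shows leaf_a standing in the guide at (318,172), with the other two in the rack at (573,162) and (603,165). The grip sits left of the collar, so I'll check the lean before handing in.

```bash
python3 - <<'E'
from g import *
f=np.load("w_end.npz");st=dict(eef_pos=f["pos"],eef_rot=f["rot"])
m=(f["p"].max(2)<28).astype(np.uint8)[130:205,285:340]
n,_,s,cen=cv2.connectedComponentsWithStats(m)
for i in range(1,n):
    if s[i,4]>60: print(s[i],cen[i]+[285,130])
print("upright grip top",proj(S3(-2,0,146),st),"collar",proj(S3(-2,0,116),st),"lean .1",proj(S3(-2,7.4,146),st),"lean .26",proj(S3(-2,19,144),st))
print([proj(S3(-2,y,116),st)[0].round() for y in (16,-16)])
E
```

```text
[  12   16   21   54 1026] [307.02923977 172.62183236]
upright grip top [314.97674761 176.78895535] collar [314.99056208 168.60311714] lean .1 [304.2833596  176.79599084] lean .26 [287.82771059 176.22829726]
[np.float64(295.0), np.float64(335.0)]
```

The lean is about 0.09 rad, well under 0.26, and the leaf is at rest on the rail. I'm handing in.

```bash
python3 - <<'E'
from plant import ctrl
print(ctrl.finish_job())
E
```

```text
the job is handed in; nothing more can be done
None
```

The near rod has a 12.5 mm pitch and leaf_a (coarsest) fits it: I pressed it home at about 5 N, left it standing in the thread leaning about 0.09 rad, with the other two leaves in the rack, and handed the job in after about 27 s; no verdict came back.

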